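Clip the hallway light onto the letter rack

TASK

Draw the red clip-on light out of its wooden cubby by its nose and set it down on the bench, then take it by its tails and squeeze it open. Clip it onto the front upright edge of the letter rack's tall middle panel, level, lamp up, pointing straight at the panel, with the middle of the jaws within the white band and the rubber jaw pads fully over the edge; let go so that the spring holds it there. Leave the other things on the bench where they are.

Things in the scene. Friction and masses are not known exactly. Their poses are not given: they have to be found in the camera images.
- light: Red clip-on light, 55 g: two sprung arms, 22 mm tall as it lies, on a hub 16 mm across with a white lamp dome on top (21 mm across, 34 mm high). Origin: hub axis at the underside; x points along the nose to the jaws, z up through the lamp. The nose reaches 46 mm ahead of the origin, 17 to 22 mm wide, sides almost parallel; gripping it does not open it. Tails: see point tails.
- jaw (a point): Point midway between the two rubber jaw pads, 38 mm ahead of the light's origin and 11 mm above its underside; axes as the light's. The pads run from 30 to 46 mm ahead of the origin and are 22 mm tall; the throat behind them is free back to 8 mm ahead of the origin.
- tails (a point): Where to pinch the two straight tails, midway between them, 50 mm behind the light's origin, 11 mm above its underside; axes as the light's. The tails end 64 mm behind the origin; over their outsides 50 mm wide here, 57 mm at the ends. Pinching here (about 10 N a side) opens the jaws; fully open the tails are parallel, 22 mm over their outsides, and the jaws gape 20 to 29 mm.
- clip_left (a joint): Opening angle of the light's left arm (rad): 0 shut, 0.06 when clipped on the 8 mm panel, 0.28 fully open.
- clip_right (a joint): The same for the right arm; the two arms move together as mirror images.
- cubby: Fixed pale wooden cubby, 75 deep x 96 wide x 46 mm high, open at its front (-x side); no floor of its own. Inside 80 mm wide and 38 mm high. Origin: bench level, middle of the mouth; x points into the cubby. At the start the light lies on the bench with its tails inside and its nose sticking out to -x.
- rack: Fixed dark steel letter rack: base 140 x 80 x 30 mm high; along its middle an upright panel 8 mm thick, 30 to 150 mm above the bench, whose bare front edge looks to -x. Letters and lower side plates stand 50 mm and more behind that edge. Origin: bench level, under the middle of the front edge; x points back along the panel, y across its thickness.
- edge (a point): Middle of the panel's front edge at the middle of the white band (95 mm above the bench; the band is 40 mm tall, from 75 to 115 mm); axes as the rack's.
- ice_grip_case: Loose orange case 80 x 130 x 45 mm, bystander; origin under its centre.
- votive: Loose glass votive cup, 64 mm across, 60 mm high, bystander; origin under its centre.
- comb: Loose blue plastic comb 150 x 32 x 5 mm lying along its x, bystander.
- opener: Loose steel bottle opener about 135 x 44 x 6 mm lying along its x, bystander.
- coaster: Loose cork coaster 90 mm across, 8 mm thick, bystander.
- pot: Loose terracotta pot with a small plant, 92 mm across, pot 80 mm and leaves 150 mm high, bystander.
Not all that is in view belongs to the job. Several things have the shape of the light; the one meant has the colours described above.

How it is judged:
By the outcome, as a careful person would: the job done as asked, in the order asked, and still so for the second after the job is handed in, with the robot touching nothing.
It also fails if it takes over 64 s, if anything falls off the work surface, if the arm or the gripper's body presses on something with over 40 N, if the wrist force passes 120 N, or if a joint passes its speed limit or range.

ROBOT

A 6-joint arm with a two-finger parallel gripper is mounted at the origin on the work surface. World frame = base frame: x ahead of the robot, y to its left, z up, the work surface at z = 0. Lengths are in m, angles in rad, forces in N, time in s.
With the tool pointing down it reaches from about 0.3 to 0.775 m from the base axis. Payload 14.6 kg.
Tool frame: the origin (TCP) lies at the very end of the fingers, on their centre line; the grasp point (between the pads) lies 19 mm behind it; z points along the fingers, y is the line along which they close (so a half turn about z gives the same grasp; the last joint's range is limited). The gripper opens to 94 mm and grips with 3 to 60 N. Pads are 16 mm wide; open, the fingers measure 119 mm over their backs; the gripper's body (75 mm by 177 mm) begins 78 mm behind the grasp point.
Start: joints at [1.064, 0.3, 1.521, -0, 1.321, -0.067], TCP at [0.234, 0.498, 0.205] pointing down, gripper open.
Joint ranges: [-3.03, 3.03], [-0.79, 2.21], [0.23, 2.52], [-1.04, 4.18], [0, 3.07], [-2.55, 2.55]. Speed limits (rad/s): [2.22, 2.22, 2.57, 3.14, 3.14, 3.14].

INTERFACE

Orientations are given as a unit quaternion [x, y, z, w].
In Python, from station import r gives the robot as it stands. The module is installed in compiled form; this text tells all that it offers.
- The arm moves only by the tool play_rows, never from a script. Its argument "increments" is a list of rows, each an object with "travel": the shift along the world's x, y, z in m, a list of three; "yaw": the turn about the world's z in degrees. A call has 1 to 10 rows; each row is the pose to reach, as a shift and turn from the pose commanded when the call began; what a row does not reach only later rows make up. A row lasts 1/12 s, in which the tool goes at most 41.7 mm and 7.16 degrees, less where a joint would pass 70% of its speed; a pose out of reach is approached as far as the arm can. A call with a gripper value outside its range is refused whole. "fingers" is the finger opening in m, from 0 to 0.094, set as the call begins (left out, the last holds). The fingers move at their own pace and stop on an object; "force" is the grip in N (left out, the last holds). Time passes only in rows, so rows that repeat a pose let the fingers close. It gives the time, the measured TCP pose, the force, the opening and the grip force at its end, in the units of the state.
- r.get_state(): the state, without advancing time (a new reading comes with each control period).
- r.grab_frame(name): name is "scene" or "top"; returns a dict with "pixels" (400x640x3 uint8, blue, green, red), "fx", "fy", "cx", "cy" (pixels), "k1" (the pictures are not rectified: a ray, as slopes to the right and down, at radius r is drawn at 1 + k1 r^2 times it, then the intrinsics apply), "position" and "orientation" of the camera in the world. Camera axes: x right, y down, z forward; pixel columns grow to the right and rows downward; lengths in m; the calibration is good to about 2 mm. A picture is of the moment at which its call begins. There is no depth.
- r.close_job(): hands the job in; it is judged then, once.
The state is a dict: "time": time; "joint_pos": joint angles; "joint_vel": joint speeds; "joint_efforts": joint torques, N m; "position": TCP position; "tcp_rot": TCP orientation; "force": force on the tool from outside, world axes, zero at the start; "ft_torque": the same for the moment, N m; "opening": finger opening in m; "gripper_force": force on a finger pad.
Only numpy, scipy, OpenCV 4.12 (cv2) and the standard library are available. Lean on these libraries where they do the work, as an engineer would, in place of code of your own. Each camera call takes 0.05 s, during which the arm holds its last target. There are 200 camera calls.

## Working session

There is one attempt and no reset: what is moved stays moved. The work goes in short steps, Python scripts to look and compute and a tool call to move; the robot and the scene stay as the last step left them, time stands still between calls to the robot, and variables do not carry over. Pictures are saved under pics/ and viewed, at most 10 in all, crops included, and the job is handed in when it is done.

Besides the shell and the picture viewer there is one more tool, called after "Request:" as name(argument=value, ...), one argument or row to a line, values as JSON. play_rows: Moves the arm, as the interface text tells. Its arguments: {"type":"object","properties":{"increments":{"type":"array","items":{"type":"object","properties":{"travel":{"type":"array","items":{"type":"number"}},"yaw":{"type":"number"}}}},"fingers":{"type":"number"},"force":{"type":"number"}},"required":["increments"]}

```bash
mkdir -p pics; cat > h.py <<'E'
import numpy as np,cv2
from scipy.spatial.transform import Rotation as R
from station import r
def cam(n,f=None):
    g=f or r.grab_frame(n); return g
def save(g,n): 
    np.save(n+'.npy',g['pixels']); cv2.imwrite('pics/%s.png'%n,g['pixels'])
def px2w(g,u,v,z):
    K=np.array([[g['fx'],0,g['cx']],[0,g['fy'],g['cy']],[0,0,1.]])
    # drawn = s*(1+k1 s^2)
    p=cv2.undistortPoints(np.array([[[u,v]]],float),K,np.array([g['k1'],0,0,0.]))[0,0]
    d=R.from_quat(g['orientation']).apply([p[0],p[1],1.]); c=np.array(g['position'])
    return c+d*(z-c[2])/d[2]
def w2px(g,P):
    P=np.atleast_2d(P); q=R.from_quat(g['orientation']).inv().apply(P-np.array(g['position']))
    s=q[:,:2]/q[:,2:]; s=s*(1+g['k1']*(s**2).sum(1,keepdims=True))
    return s*[g['fx'],g['fy']]+[g['cx'],g['cy']]
E
python3 - <<'E'
from h import *
import pickle
for n in('scene','top'):
    g=cam(n);save(g,n+'0');pickle.dump(g,open(n+'0.pkl','wb'))
    print({k:v for k,v in g.items() if k!='pixels'})
print(r.get_state())
E
```

```text
{'fx': 377.56959724704365, 'fy': 377.56959724704365, 'cx': 316.9234972119263, 'cy': 199.6980668478282, 'k1': -0.008820686213161033, 'position': array([1.04423379, 0.57777396, 0.81892054]), 'orientation': array([ 0.35811107,  0.84661261, -0.36610687, -0.14480784])}
{'fx': 384.17774884388757, 'fy': 384.17774884388757, 'cx': 326.71267683343405, 'cy': 203.27823346584347, 'k1': -0.019782181735611012, 'position': array([3.02684367e-01, 7.66364654e-04, 1.09933937e+00]), 'orientation': array([-0.69460164,  0.71462544, -0.06033051,  0.05656202])}
{'time': 0.1, 'joint_pos': array([ 1.06438473e+00,  3.00400661e-01,  1.52150631e+00,  8.41230073e-06,
        1.32068777e+00, -6.65973948e-02]), 'joint_vel': array([ 0.00015709, -0.00218201, -0.00119042,  0.00119445, -0.0007281 ,
        0.0009439 ]), 'joint_efforts': array([ 3.91953508e-04, -5.32646728e+01, -3.53281224e+01,  7.08750193e-02,
        2.35506683e-02, -4.62723790e-05]), 'position': array([0.23406319, 0.49745817, 0.20495659]), 'tcp_rot': array([ 2.18139953e-01,  9.75917368e-01, -4.79470353e-04, -1.45504652e-04]), 'force': array([-0.16073613, -0.08126772,  0.05480866]), 'ft_torque': array([ 0.04659163,  0.03081457, -0.02698671]), 'gripper_force': 0.0, 'opening': 0.09381692742519011}
```

View pics/scene0.png

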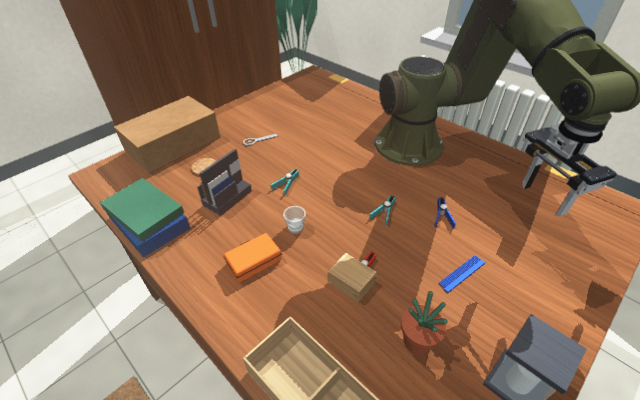

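View pics/top0.png

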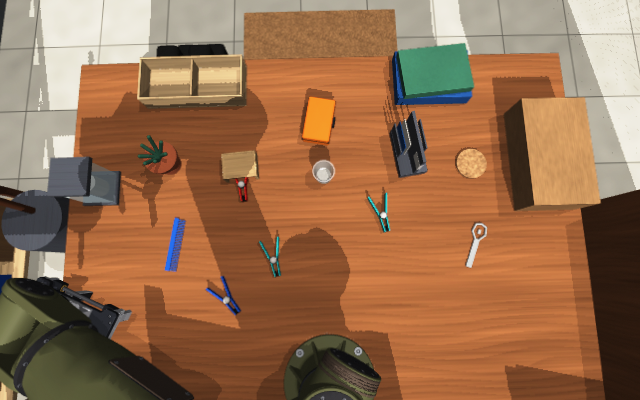

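The scene picture shows the cubby (352,275) with the red nose at (368,260), and the rack near (225,180). In the top picture the light is at (242,188), the cubby at (239,165) and the rack at (408,145). Next I'll enlarge both.

```bash
python3 - <<'E'
from h import *
a=np.load('top0.npy');b=np.load('scene0.npy')
f=lambda im,x,y,w,h:cv2.resize(im[y:y+h,x:x+w],(400,300),interpolation=cv2.INTER_CUBIC)
m=np.vstack([np.hstack([f(a,210,145,80,60),f(a,365,105,100,75)]),np.hstack([f(b,320,240,80,60),f(b,180,145,100,75)])])
cv2.imwrite('pics/crop0.png',m)
E
```

```text
(no output)
```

View pics/crop0.png

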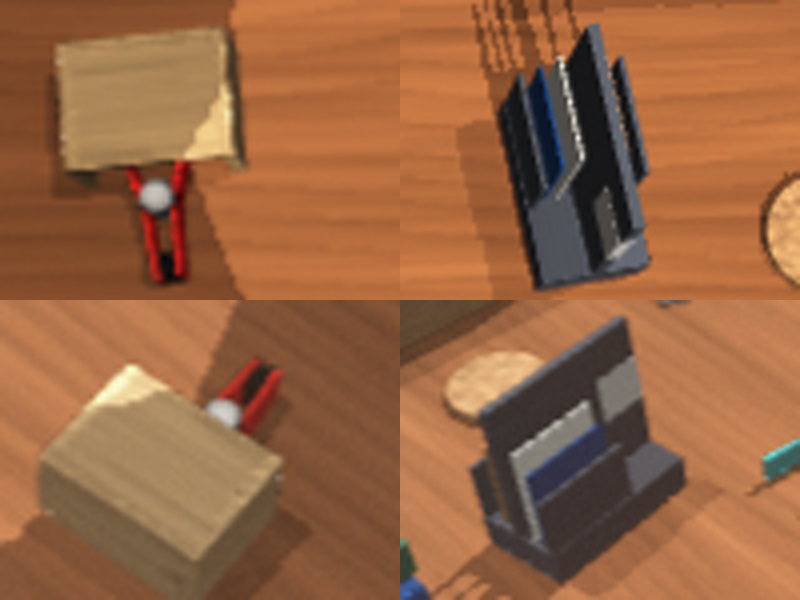

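```bash
python3 - <<'E'
from h import *
import pickle
t=pickle.load(open('top0.pkl','rb'));s=pickle.load(open('scene0.pkl','rb'))
T=lambda u,v:(210+u/5,145+v/5); TR=lambda u,v:(365+(u-400)/4,105+v/4)
S=lambda u,v:(320+u/5,240+(v-300)/5); SR=lambda u,v:(180+(u-400)/4,145+(v-300)/4)
def P(n,g,p,z): print(n,np.round(px2w(g,*p,z)*1000,1))
for n,p in dict(FL=(65,170),FR=(242,157),BL=(55,45),BR=(225,30)).items(): P('cub top '+n,t,T(*p),.046)
for n,p in dict(FL=(281,462),FR=(128,366),BL=(195,558),BR=(40,462)).items(): P('cub sc '+n,s,S(*p),.046)
P('dome t',t,T(156,194),.027);P('nose t',t,T(170,279),.022)
P('dome s',s,S(224,411),.027);P('noseL s',s,S(281,372),.022);P('noseR s',s,S(257,358),.022)
for n,p,z in [('pf',(638,232),.15),('pb',(593,28),.15),('baseFL',(540,288),.03),('baseFR',(650,264),.03)]: P('rack t '+n,t,TR(*p),z)
for n,p,z in [('pf top',(626,319),.15),('pb top',(482,412),.15),('band top',(632,360),.115),('band bot',(640,403),.075),('baseFR',(636,436),.03),('baseFL',(685,461),.03),('baseBL',(560,565),.03)]: P('rack s '+n,s,SR(*p),z)
E
```

```text
cub top FL [555.9 282.1  46. ]
cub top FR [560.6 182.5  46. ]
cub top BL [629. 289.  46.]
cub top BR [635.1 192.3  46. ]
cub sc FL [560.1 287.3  46. ]
cub sc FR [567.4 193.5  46. ]
cub sc BL [631.3 292.   46. ]
cub sc BR [642.2 201.8  46. ]
dome t [544.9 234.9  27. ]
nose t [496.3 227.6  22. ]
dome s [543.4 239.3  27. ]
noseL s [499.6 242.6  22. ]
noseR s [501.  227.6  22. ]
rack t pf [ 558.5 -259.4  150. ]
rack t pb [ 696.8 -239.9  150. ]
rack t baseFL [ 551.4 -219.1   30. ]
rack t baseFR [ 566.9 -299.3   30. ]
rack s pf top [ 563.9 -250.1  150. ]
rack s pb top [ 699.7 -234.9  150. ]
rack s band top [ 567.5 -247.1  115. ]
rack s band bot [ 569.4 -244.9   75. ]
rack s baseFR [ 568.5 -263.    30. ]
rack s baseFL [ 560.2 -209.9   30. ]
rack s baseBL [ 696.6 -185.3   30. ]
```

The two cameras disagree by 5–9 mm, so I'll go above the nose and check against the gripper there.

Request:
play_rows(
  increments=[
    {"travel": [0.03, -0.028, -0.01], "yaw": 4},
    {"travel": [0.06, -0.056, -0.02], "yaw": 8},
    {"travel": [0.09, -0.085, -0.03], "yaw": 12},
    {"travel": [0.12, -0.113, -0.04], "yaw": 16},
    {"travel": [0.15, -0.142, -0.05], "yaw": 20},
    {"travel": [0.18, -0.17, -0.06], "yaw": 24},
    {"travel": [0.21, -0.198, -0.07], "yaw": 28},
    {"travel": [0.24, -0.227, -0.08], "yaw": 31.7},
    {"travel": [0.265, -0.25, -0.085], "yaw": 31.7},
    {"travel": [0.28, -0.264, -0.085], "yaw": 31.7},
  ],
)

```text
time: 0.93
position: [0.5159, 0.2303, 0.1186]
tcp_rot: [-0.056, 0.998, -0.001, -0.001]
force: [0.2, 0.1, -0.5]
opening: 0.0941
gripper_force: 0.0
```

Request:
play_rows(
  increments=[
    {"travel": [0, 0, -0.02]},
    {"travel": [0, 0, -0.045]},
    {"travel": [0, 0, -0.06]},
    {"travel": [0, 0, -0.06]},
  ],
)

```text
schema error: expected keys travel, yaw
```

```bash
python3 - <<'E'
from h import *
import pickle
st=r.get_state();p=np.array(st['position']);q=R.from_quat(st['tcp_rot']);print(p,st['tcp_rot'],st['joint_pos'],st['opening'],st['time'])
L=[]
for n in('top','scene'):
    g=cam(n);pickle.dump(g,open(n+'1.pkl','wb'))
    im=g['pixels']
    c=w2px(g,p)[0]; print(n,c)
    x,y=int(c[0])-50,int(c[1])-50
    print(x,y)
    for k in(-.047,0,.047):
        w=w2px(g,p+q.apply([0,k,0]))[0]; print(w)
    L.append(cv2.resize(im[max(y,0):max(y,0)+100,x:x+100],(400,400),interpolation=cv2.INTER_CUBIC))
cv2.imwrite('pics/c1.png',np.hstack(L))
E
```

```text
[0.51587165 0.23030136 0.11864206] [-5.57995440e-02  9.98441275e-01 -5.51135595e-04 -1.06149248e-03] [ 3.55256854e-01  4.18317462e-01  1.57178598e+00 -4.67010570e-04
  1.15384292e+00 -1.32700700e+00] 0.09406969175508086 0.9333
top [235.26452163 187.09854451]
185 137
[253.16928709 184.6326369 ]
[235.26452163 187.09854451]
[217.34127289 189.56955228]
scene [371.70828774 230.99973207]
321 180
[355.83076261 222.51928401]
[371.70828774 230.99973207]
[388.32675885 239.87584372]
```

View pics/c1.png

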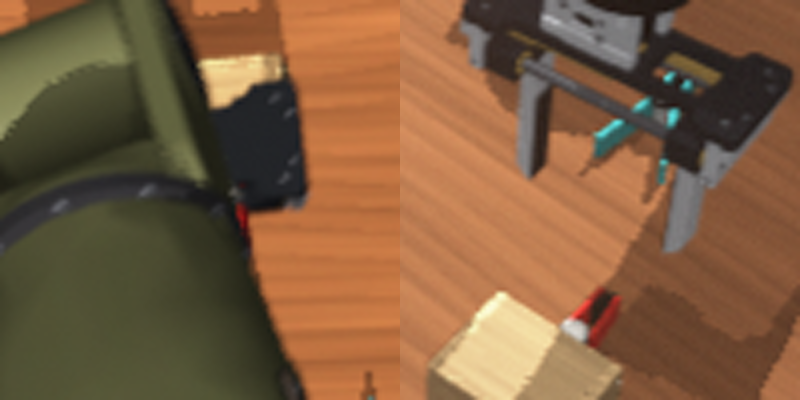

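The scene crop shows the fingertips about 1.5 px lower than predicted, so the top-camera positions are the better ones. Descending over the nose.

Request:
play_rows(
  increments=[
    {"travel": [0, 0, 0], "yaw": 0},
    {"travel": [0, 0, -0.03], "yaw": 0},
    {"travel": [0, 0, -0.06], "yaw": 0},
    {"travel": [0, 0, -0.085], "yaw": 0},
    {"travel": [0, 0, -0.105], "yaw": 0},
    {"travel": [0, 0, -0.115], "yaw": 0},
    {"travel": [0, 0, -0.115], "yaw": 0},
    {"travel": [0, 0, -0.115], "yaw": 0},
  ],
)

```text
time: 1.7
position: [0.514, 0.2344, 0.0061]
tcp_rot: [-0.057, 0.998, 0.0, 0.0]
force: [0.7, 0.7, 1.1]
opening: 0.0943
gripper_force: 0.0
```

Request:
play_rows(
  increments=[
    {"travel": [0, 0, 0], "yaw": 0},
    {"travel": [0, 0, 0], "yaw": 0},
    {"travel": [0, 0, 0], "yaw": 0},
    {"travel": [0, 0, 0], "yaw": 0},
    {"travel": [0, 0, 0], "yaw": 0},
    {"travel": [0, 0, 0], "yaw": 0},
    {"travel": [0, 0, 0], "yaw": 0},
    {"travel": [0, 0, 0], "yaw": 0},
    {"travel": [0, 0, 0], "yaw": 0},
    {"travel": [0, 0, 0], "yaw": 0},
  ],
  fingers=0.01,
  force=10,
)

```text
time: 2.53
position: [0.5142, 0.2336, 0.0054]
tcp_rot: [-0.057, 0.998, -0.0, -0.0]
force: [0.1, -0.0, 0.4]
opening: 0.0309
gripper_force: 0.0
```

Request:
play_rows(
  increments=[
    {"travel": [0, 0, 0], "yaw": 0},
    {"travel": [0, 0, 0], "yaw": 0},
    {"travel": [0, 0, 0], "yaw": 0},
    {"travel": [0, 0, 0], "yaw": 0},
    {"travel": [0, 0, 0], "yaw": 0},
    {"travel": [0, 0, 0], "yaw": 0},
  ],
)

```text
time: 3.03
position: [0.5142, 0.2336, 0.0054]
tcp_rot: [-0.057, 0.998, -0.0, -0.0]
force: [0.4, 0.0, -0.5]
opening: 0.0186
gripper_force: 10.0
```

Request:
play_rows(
  increments=[
    {"travel": [-0.005, -0.0006, 0.001], "yaw": 0},
    {"travel": [-0.015, -0.0017, 0.0015], "yaw": 0},
    {"travel": [-0.027, -0.003, 0.0015], "yaw": 0},
    {"travel": [-0.039, -0.0043, 0.0015], "yaw": 0},
    {"travel": [-0.051, -0.0057, 0.0015], "yaw": 0},
    {"travel": [-0.063, -0.007, 0.0015], "yaw": 0},
    {"travel": [-0.075, -0.0083, 0.0015], "yaw": 0},
    {"travel": [-0.087, -0.0097, 0.0015], "yaw": 0},
    {"travel": [-0.098, -0.011, 0.0015], "yaw": 0},
    {"travel": [-0.1, -0.011, 0.0015], "yaw": 0},
  ],
  force=15,
)

```text
time: 3.87
position: [0.4125, 0.2224, 0.0069]
tcp_rot: [-0.057, 0.998, -0.0, -0.001]
force: [-0.4, -1.2, -0.4]
opening: 0.0182
gripper_force: 15.0
```

```bash
python3 - <<'E'
from h import *
import pickle
st=r.get_state();p=np.array(st['position']);print(p,st['joint_pos'],st['opening'],st['gripper_force'])
g=cam('scene');c=w2px(g,p)[0];x,y=int(c[0])-60,int(c[1])-35;print(x,y)
a=cv2.resize(g['pixels'][y:y+100,x:x+100],(400,400),interpolation=cv2.INTER_CUBIC)
t=pickle.load(open('top0.pkl','rb'))
cv2.imwrite('pics/c2.png',np.hstack([a,cv2.resize(t['pixels'][160:280,190:310],(400,400))]))
for n,(u,v) in dict(tealhub=(274,260),blue=(228,299),teal2=(384,216),comb=(175,244),votive=(323,172)).items(): print(n,px2w(t,u,v,.02).round(3))
E
```

```text
[0.41248963 0.22236651 0.0068799 ] [ 4.16213644e-01  4.03641680e-01  1.91327637e+00  6.33399804e-05
  8.25727167e-01 -1.26846015e+00] 0.01819191989804902 14.965568154584616
329 201
tealhub [0.327 0.144 0.02 ]
blue [0.225 0.27  0.02 ]
teal2 [ 0.442 -0.169  0.02 ]
comb [0.379 0.421 0.02 ]
votive [0.575 0.    0.02 ]
```

View pics/c2.png

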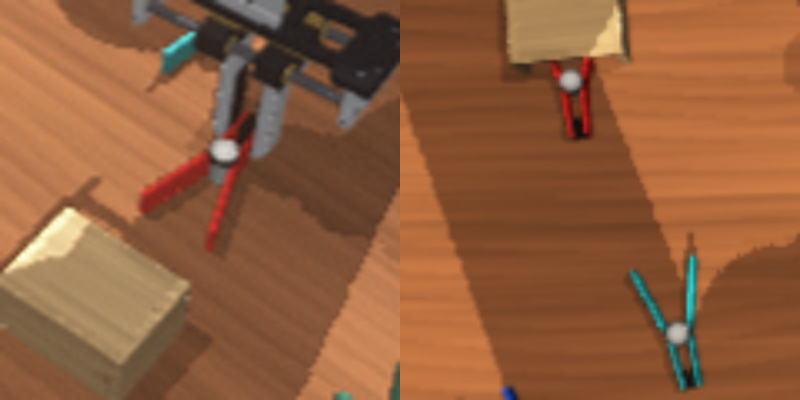

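The light is fully out of the cubby, held by the nose, with the lamp up. Now lift it, turn it half round in the air, and set it down on clear bench.

Request:
play_rows(
  increments=[
    {"travel": [0, 0, 0.02], "yaw": 0},
    {"travel": [0, 0, 0.05], "yaw": 0},
    {"travel": [0, 0, 0.075], "yaw": -5},
    {"travel": [0.006, -0.02, 0.09], "yaw": -11},
    {"travel": [0.012, -0.04, 0.09], "yaw": -18},
    {"travel": [0.018, -0.06, 0.09], "yaw": -25},
    {"travel": [0.024, -0.08, 0.09], "yaw": -32},
    {"travel": [0.03, -0.1, 0.09], "yaw": -39},
    {"travel": [0.036, -0.12, 0.09], "yaw": -46},
    {"travel": [0.042, -0.14, 0.09], "yaw": -53},
  ],
)

```text
time: 4.75
position: [0.4569, 0.0815, 0.0972]
tcp_rot: [0.398, 0.918, 0.0, 0.0]
force: [0.3, 0.4, -0.1]
opening: 0.0176
gripper_force: 15.0
```

Request:
play_rows(
  increments=[
    {"travel": [0.004, -0.015, 0], "yaw": -7},
    {"travel": [0.008, -0.03, 0], "yaw": -14},
    {"travel": [0.012, -0.045, 0], "yaw": -21},
    {"travel": [0.014, -0.052, 0], "yaw": -28},
    {"travel": [0.014, -0.052, 0], "yaw": -35},
    {"travel": [0.014, -0.052, 0], "yaw": -42},
    {"travel": [0.014, -0.052, 0], "yaw": -49},
    {"travel": [0.014, -0.052, 0], "yaw": -56},
    {"travel": [0.014, -0.052, 0], "yaw": -63},
    {"travel": [0.014, -0.052, 0], "yaw": -70},
  ],
)

```text
time: 5.58
position: [0.4707, 0.0305, 0.0971]
tcp_rot: [0.852, 0.524, 0.0, 0.0]
force: [0.9, -0.1, -0.4]
opening: 0.0186
gripper_force: 15.0
```

Request:
play_rows(
  increments=[
    {"travel": [0, 0, 0], "yaw": -7},
    {"travel": [0, 0, 0], "yaw": -14},
    {"travel": [0, 0, 0], "yaw": -21},
    {"travel": [0, 0, 0], "yaw": -28},
    {"travel": [0, 0, 0], "yaw": -35},
    {"travel": [0, 0, 0], "yaw": -42},
    {"travel": [0, 0, 0], "yaw": -49},
    {"travel": [0, 0, 0], "yaw": -55},
    {"travel": [0, 0, 0], "yaw": -55},
    {"travel": [0, 0, 0], "yaw": -55},
  ],
)

```text
time: 6.42
position: [0.4705, 0.0306, 0.097]
tcp_rot: [0.997, 0.076, 0.0, 0.0]
force: [-0.4, 0.7, -0.5]
opening: 0.0182
gripper_force: 15.0
```

Request:
play_rows(
  increments=[
    {"travel": [0, 0, -0.025], "yaw": 0},
    {"travel": [0, 0, -0.05], "yaw": 0},
    {"travel": [0, 0, -0.07], "yaw": 0},
    {"travel": [0, 0, -0.082], "yaw": 0},
    {"travel": [0, 0, -0.088], "yaw": 0},
    {"travel": [0, 0, -0.0915], "yaw": 0},
    {"travel": [0, 0, -0.0915], "yaw": 0},
    {"travel": [0, 0, -0.0915], "yaw": 0},
  ],
)

```text
time: 7.08
position: [0.4707, 0.0306, 0.006]
tcp_rot: [0.997, 0.075, 0.0, 0.0]
force: [0.7, 0.3, -0.1]
opening: 0.0182
gripper_force: 15.0
```

Request:
play_rows(
  increments=[
    {"travel": [0, 0, -0.0005], "yaw": 0},
    {"travel": [0, 0, -0.0005], "yaw": 0},
    {"travel": [0, 0, -0.0005], "yaw": 0},
    {"travel": [0, 0, -0.0005], "yaw": 0},
    {"travel": [0, 0, -0.0005], "yaw": 0},
    {"travel": [0, 0, -0.0005], "yaw": 0},
    {"travel": [0, 0, 0.02], "yaw": 0},
    {"travel": [0, 0, 0.05], "yaw": 0},
    {"travel": [0, 0, 0.085], "yaw": 0},
    {"travel": [0, 0, 0.12], "yaw": 0},
  ],
  fingers=0.094,
)

```text
time: 7.92
position: [0.4696, 0.0306, 0.1267]
tcp_rot: [0.997, 0.074, -0.001, -0.0]
force: [0.4, 0.4, -0.1]
opening: 0.0813
gripper_force: 0.0
```

Request:
play_rows(
  increments=[
    {"travel": [-0.03, -0.03, 0.03], "yaw": 0},
    {"travel": [-0.06, -0.07, 0.06], "yaw": 0},
    {"travel": [-0.07, -0.1, 0.06], "yaw": 0},
    {"travel": [-0.07, -0.14, 0.06], "yaw": 0},
    {"travel": [-0.07, -0.17, 0.06], "yaw": 0},
    {"travel": [-0.07, -0.2, 0.06], "yaw": 0},
    {"travel": [-0.07, -0.2, 0.06], "yaw": 0},
  ],
)

```text
time: 8.5
position: [0.3998, -0.1734, 0.1857]
tcp_rot: [0.997, 0.072, 0.0, 0.001]
force: [-0.0, 1.1, -0.9]
opening: 0.0942
gripper_force: 0.0
```

```bash
python3 - <<'E'
from h import *
import pickle
st=r.get_state();p=np.array(st['position']);print(p,st['joint_pos'],st['opening'])
g=cam('scene');t=cam('top');pickle.dump(g,open('s3.pkl','wb'));pickle.dump(t,open('t3.pkl','wb'))
L=[]
for c in(t,g):
    u,v=w2px(c,[.43,.025,.02])[0];x,y=int(u)-30,int(v)-30;print(x,y)
    L.append(cv2.resize(c['pixels'][y:y+60,x:x+60],(400,400),interpolation=cv2.INTER_CUBIC))
cv2.imwrite('pics/c3.png',np.hstack(L))
E
```

```text
[ 0.3997667  -0.17338025  0.18568021] [-4.92918734e-01  6.11998906e-02  1.85081340e+00 -6.70756274e-04
  1.22861502e+00  9.33535425e-01] 0.0942360473880988
285 192
303 172
```

View pics/c3.png

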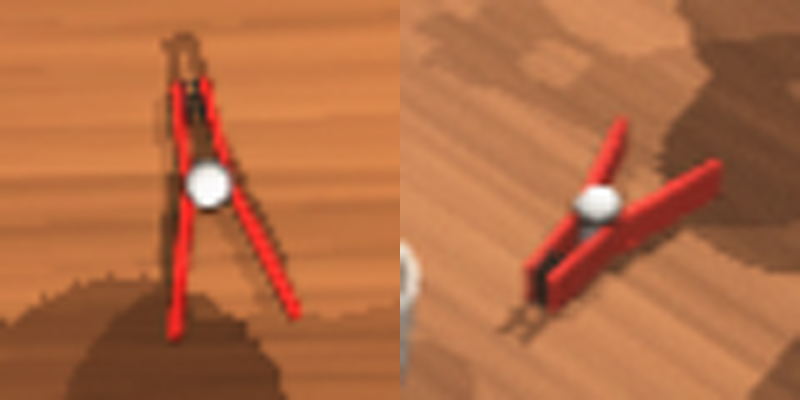

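The light lies on the bench, lamp up and nose to +x. In the top crop the nose tip is at (192,80), the dome at (209,185) and the tail ends at (176,338) and (295,315). In the scene crop the dome is at (598,202) and the tails at (622,120) and (715,163).

```bash
python3 - <<'E'
from h import *
import pickle
s=pickle.load(open('s3.pkl','rb'));t=pickle.load(open('t3.pkl','rb'))
k=60/400
T=lambda u,v:(285+(u+.5)*k-.5,192+(v+.5)*k-.5); S=lambda u,v:(303+(u-400+.5)*k-.5,172+(v+.5)*k-.5)
for n,p,z in[('nose',(192,80),.022),('dome',(209,185),.028),('t1',(176,336),.022),('t2',(295,313),.022)]:print('t',n,px2w(t,*T(*p),z).round(4))
for n,p,z in[('noseL',(529,265),.022),('noseR',(557,276),.022),('dome',(598,203),.028),('t1',(623,120),.022),('t2',(716,160),.022)]:
  print('s',n,px2w(s,*S(*p),z).round(4))
E
```

```text
t nose [0.4827 0.0303 0.022 ]
t dome [0.4367 0.024  0.028 ]
t t1 [0.3741 0.0395 0.022 ]
t t2 [ 0.3823 -0.0106  0.022 ]
s noseL [0.4835 0.0274 0.022 ]
s noseR [0.4799 0.0411 0.022 ]
s dome [0.438  0.0268 0.028 ]
s t1 [ 0.384  -0.0072  0.022 ]
s t2 [0.3747 0.0427 0.022 ]
```

Request:
play_rows(
  increments=[
    {"travel": [-0.005, 0.03, 0], "yaw": 0},
    {"travel": [-0.012, 0.065, 0], "yaw": 0},
    {"travel": [-0.012, 0.1, 0], "yaw": 0},
    {"travel": [-0.012, 0.135, 0], "yaw": 0},
    {"travel": [-0.012, 0.165, -0.02], "yaw": 0},
    {"travel": [-0.012, 0.187, -0.05], "yaw": 0},
    {"travel": [-0.012, 0.187, -0.08], "yaw": 0},
    {"travel": [-0.012, 0.187, -0.11], "yaw": 0},
    {"travel": [-0.012, 0.187, -0.13], "yaw": 0},
    {"travel": [-0.012, 0.187, -0.14], "yaw": 0},
  ],
)

```text
time: 9.43
position: [0.3864, 0.019, 0.0431]
tcp_rot: [0.997, 0.075, -0.002, -0.0]
force: [1.0, -0.5, -0.0]
opening: 0.0942
gripper_force: 0.0
```

Request:
play_rows(
  increments=[
    {"travel": [0, 0, 0], "yaw": 0},
    {"travel": [0, 0, -0.015], "yaw": 0},
    {"travel": [0, 0, -0.03], "yaw": 0},
    {"travel": [0, 0, -0.039], "yaw": 0},
    {"travel": [0, 0, -0.042], "yaw": 0},
    {"travel": [0, 0, -0.042], "yaw": 0},
  ],
)

```text
time: 9.93
position: [0.388, 0.018, 0.0035]
tcp_rot: [0.997, 0.074, -0.0, -0.0]
force: [0.6, -0.1, -0.1]
opening: 0.0939
gripper_force: 0.0
```

Request:
play_rows(
  increments=[
    {"travel": [0, 0, 0], "yaw": 0},
    {"travel": [0, 0, 0], "yaw": 0},
    {"travel": [0, 0, 0], "yaw": 0},
    {"travel": [0, 0, 0], "yaw": 0},
    {"travel": [0, 0, 0], "yaw": 0},
    {"travel": [0, 0, 0], "yaw": 0},
    {"travel": [0, 0, 0], "yaw": 0},
    {"travel": [0, 0, 0], "yaw": 0},
    {"travel": [0, 0, 0], "yaw": 0},
    {"travel": [0, 0, 0], "yaw": 0},
  ],
  fingers=0.02,
  force=20,
)

```text
time: 10.77
position: [0.3882, 0.0177, 0.0035]
tcp_rot: [0.997, 0.074, 0.0, 0.0]
force: [-1.7, 0.4, 3.8]
opening: 0.0314
gripper_force: 8.7
```

Request:
play_rows(
  increments=[
    {"travel": [0, 0, 0], "yaw": 0},
    {"travel": [0, 0, 0], "yaw": 0},
    {"travel": [0, 0, 0], "yaw": 0},
    {"travel": [0, 0, 0], "yaw": 0},
    {"travel": [0, 0, 0], "yaw": 0},
    {"travel": [0, 0, 0], "yaw": 0},
  ],
)

```text
time: 11.27
position: [0.3883, 0.0177, 0.0036]
tcp_rot: [0.997, 0.074, 0.0, -0.0]
force: [-0.2, 0.4, 5.0]
opening: 0.0211
gripper_force: 20.0
```

```bash
python3 - <<'E'
from h import *
import pickle
t=pickle.load(open('top0.pkl','rb'));s=pickle.load(open('scene0.pkl','rb'))
a=cv2.resize(t['pixels'][130:190,390:430],(400,600),interpolation=cv2.INTER_CUBIC)
b=cv2.resize(s['pixels'][145:205,215:255],(400,600),interpolation=cv2.INTER_CUBIC)
cv2.imwrite('pics/c4.png',np.hstack([a,b]))
E
```

```text
(no output)
```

View pics/c4.png

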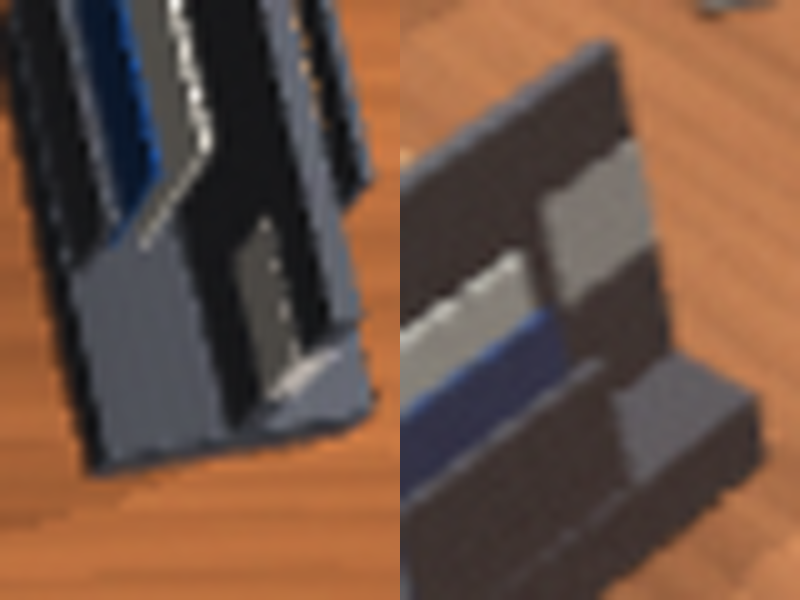

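The light is pinched fully open (21 mm). In the top crop the panel's front top end is about (343,338) and the base front corners (95,470) and (378,405). In the scene crop the panel's front left edge runs from (614,47) through the band (638,140)–(655,240) to its foot at (674,352).

```bash
python3 - <<'E'
from h import *
import pickle
s=pickle.load(open('scene0.pkl','rb'));t=pickle.load(open('top0.pkl','rb'))
f=lambda a:a/10-.45
T=lambda u,v:(390+f(u),130+f(v)); S=lambda u,v:(215+f(u-400),145+f(v)-1.3)
def P(n,g,p,z):print(n,px2w(g,*p,z).round(4))
P('t top mid',t,T(343,338),.15);P('t foot',t,T(235,428),.03);P('FL',t,T(95,470),.03);P('FR',t,T(378,405),.03)
# panel +y face front corner
for n,p,z in[('top',(614,47),.15),('bt',(638,140),.115),('bb',(655,240),.075),('foot',(674,352),.03),('FL',(757,400),.03)]:P('s '+n,s,S(*p),z)
# fit: unknown x,y,yaw + per-camera pixel offsets constrained
from scipy.optimize import least_squares
obs=[(t,T(343,338),(0,0,.15)),(t,T(235,428),(0,0,.03)),(t,T(95,470),(0,.04,.03)),(t,T(378,405),(0,-.04,.03))]+[(s,S(u,v),m) for u,v,m in[(614,47,(0,.004,.15)),(638,140,(0,.004,.115)),(655,240,(0,.004,.075)),(674,352,(0,.004,.03)),(757,400,(0,.04,.03))]]
def res(q):
    o=[]
    for g,p,m in obs:
        w=np.append(q[:2],0)+R.from_euler('z',q[2]).apply(m); o.append(w2px(g,w)[0]-p)
    return np.concatenate(o)
q=least_squares(res,[.56,-.256,.15]).x;print(q,np.degrees(q[2]));print(res(q).reshape(-1,2).round(1))
E
```

```text
t top mid [ 0.5576 -0.2577  0.15  ]
t foot [ 0.5641 -0.2574  0.03  ]
FL [ 0.5528 -0.2165  0.03  ]
FR [ 0.5697 -0.299   0.03  ]
s top [ 0.5595 -0.2588  0.15  ]
s bt [ 0.5584 -0.2575  0.115 ]
s bb [ 0.5586 -0.2589  0.075 ]
s foot [ 0.5603 -0.2583  0.03  ]
s FL [ 0.5564 -0.2199  0.03  ]
[ 0.56121381 -0.25898307  0.18178536] 10.415533876456502
[[ 0.4 -1.4]
 [ 0.6  0.9]
 [ 1.1 -0.4]
 [-0.2  0.4]
 [ 0.5  0.6]
 [-0.1  0.6]
 [ 0.3  0.8]
 [ 0.6  0.5]
 [ 0.7 -0.3]]
```

Request:
play_rows(
  increments=[
    {"travel": [0, 0, 0.008], "yaw": 0},
    {"travel": [0, 0, 0.025], "yaw": 0},
    {"travel": [0, 0, 0.05], "yaw": 0},
    {"travel": [0.005, -0.015, 0.072], "yaw": 0},
    {"travel": [0.011, -0.04, 0.0845], "yaw": 0},
    {"travel": [0.018, -0.07, 0.0845], "yaw": 0},
    {"travel": [0.024, -0.1, 0.0845], "yaw": 0},
    {"travel": [0.029, -0.13, 0.0845], "yaw": 0.5},
    {"travel": [0.034, -0.16, 0.0845], "yaw": 0.5},
    {"travel": [0.04, -0.19, 0.0845], "yaw": 0.5},
  ],
)

```text
time: 12.1
position: [0.4279, -0.1739, 0.0883]
tcp_rot: [0.997, 0.078, -0.0, -0.0]
force: [0.3, 1.6, -0.2]
opening: 0.0217
gripper_force: 19.9
```

Request:
play_rows(
  increments=[
    {"travel": [0.005, -0.03, 0], "yaw": 0},
    {"travel": [0.011, -0.058, 0], "yaw": 0},
    {"travel": [0.015, -0.082, 0], "yaw": 0},
    {"travel": [0.017, -0.098, 0], "yaw": 0},
    {"travel": [0.0175, -0.105, 0], "yaw": 0},
    {"travel": [0.0175, -0.105, 0], "yaw": 0},
    {"travel": [0.0175, -0.105, 0], "yaw": 0},
    {"travel": [0.0175, -0.105, 0], "yaw": 0},
  ],
)

```text
time: 12.77
position: [0.4455, -0.2763, 0.088]
tcp_rot: [0.997, 0.079, -0.0, -0.0]
force: [-0.1, 0.2, -0.9]
opening: 0.021
gripper_force: 19.9
```

```bash
python3 - <<'E'
from h import *
import pickle
st=r.get_state();p=np.array(st['position']);q=R.from_quat(st['tcp_rot']);print(p,st['tcp_rot'],st['opening'],st['gripper_force'])
L=[]
ax=q.apply([1,0,0]);ax=ax*np.sign(ax[0]);print(np.degrees(np.arctan2(ax[1],ax[0])))
for n in('top','scene'):
    g=cam(n);pickle.dump(g,open(n+'5.pkl','wb'))
    u,v=w2px(g,p+ax*.09)[0];x,y=int(u)-40,int(v)-35;print(n,x,y)
    print('dome,tip,pred',w2px(g,[p+ax*.05+[0,0,.0245],p+ax*.096+[0,0,.0185]]).round(1))
    L.append(cv2.resize(g['pixels'][y:y+80,x:x+80],(400,400),interpolation=cv2.INTER_CUBIC))
cv2.imwrite('pics/c5.png',np.hstack(L))
E
```

```text
[ 0.44554727 -0.27633402  0.08801352] [ 9.96886817e-01  7.88456052e-02 -1.38571901e-04 -1.60893999e-04] 0.020984114020600065 19.947102069854736
9.044431026907342
top 380 142
dome,tip,pred [[426.  190.2]
 [421.5 174. ]]
scene 204 125
dome,tip,pred [[252.5 147.6]
 [242.7 156.4]]
```

View pics/c5.png

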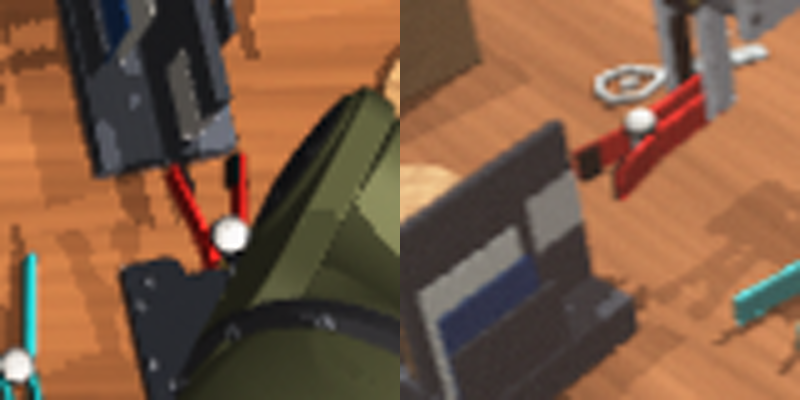

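```bash
python3 - <<'E'
from h import *
import pickle
p=np.array([.4455,-.2763,.088]);a=np.array([np.cos(.158),np.sin(.158),0]);n=np.array([-a[1],a[0],0])
t=pickle.load(open('top5.pkl','rb'));s=pickle.load(open('scene5.pkl','rb'))
for z in(.15,.115,.075,.03):
  for d in(.108,.116,.124):
    print(z,d,'top centre',w2px(t,p*[1,1,0]+a*d+[0,0,z])[0].round(1),'scene +y face',w2px(s,p*[1,1,0]+a*d+n*.004+[0,0,z])[0].round(1))
print('lat 1mm',w2px(t,p*[1,1,0]+a*.116+n*.01+[0,0,.15])[0].round(1),w2px(s,p*[1,1,0]+a*.116+n*.014+[0,0,.115])[0].round(1))
E
```

```text
0.15 0.108 top centre [424.6 165.4] scene +y face [238.8 147.3]
0.15 0.116 top centre [423.9 162.4] scene +y face [236.9 148.6]
0.15 0.124 top centre [423.2 159.4] scene +y face [235.  149.9]
0.115 0.108 top centre [421.3 168.9] scene +y face [240.6 156.6]
0.115 0.116 top centre [420.6 166. ] scene +y face [238.8 157.9]
0.115 0.124 top centre [419.9 163.1] scene +y face [236.9 159.2]
0.075 0.108 top centre [417.7 172.5] scene +y face [242.5 166.7]
0.075 0.116 top centre [417.  169.8] scene +y face [240.8 168. ]
0.075 0.124 top centre [416.4 167. ] scene +y face [239.  169.4]
0.03 0.108 top centre [414.  176.4] scene +y face [244.7 177.6]
0.03 0.116 top centre [413.4 173.7] scene +y face [242.9 178.9]
0.03 0.124 top centre [412.7 171. ] scene +y face [241.2 180.2]
lat 1mm [420.1 163.1] [241.1 159. ]
```

Both views agree: the open jaws are centred on the edge, within 1 mm sideways and about 20 mm short of it. Sliding on.

Request:
play_rows(
  increments=[
    {"travel": [0.004, 0.0006, 0], "yaw": 0},
    {"travel": [0.01, 0.0016, 0], "yaw": 0},
    {"travel": [0.016, 0.0025, 0], "yaw": 0},
    {"travel": [0.022, 0.0035, 0], "yaw": 0},
    {"travel": [0.027, 0.0043, 0], "yaw": 0},
    {"travel": [0.03, 0.0048, 0], "yaw": 0},
    {"travel": [0.03, 0.0048, 0], "yaw": 0},
  ],
)

```text
time: 13.45
position: [0.4762, -0.2723, 0.0878]
tcp_rot: [0.997, 0.079, -0.0, -0.0]
force: [0.6, -0.9, -2.0]
opening: 0.0214
gripper_force: 19.9
```

Request:
play_rows(
  increments=[
    {"travel": [0.003, 0.0005, 0], "yaw": 0},
    {"travel": [0.007, 0.0011, 0], "yaw": 0},
    {"travel": [0.011, 0.0017, 0], "yaw": 0},
    {"travel": [0.015, 0.0024, 0], "yaw": 0},
    {"travel": [0.015, 0.0024, 0], "yaw": 0},
    {"travel": [0.015, 0.0024, 0], "yaw": 0},
    {"travel": [0.015, 0.0024, 0], "yaw": 0},
  ],
)

```text
time: 14.03
position: [0.4906, -0.2701, 0.0879]
tcp_rot: [0.997, 0.079, -0.0, -0.0]
force: [0.6, 1.5, -0.2]
opening: 0.0213
gripper_force: 19.9
```

```bash
python3 - <<'E'
from h import *
import pickle
st=r.get_state();p=np.array(st['position']);print(p,st['force'],st['ft_torque'])
L=[]
for n in('top','scene'):
    g=cam(n);pickle.dump(g,open(n+'6.pkl','wb'))
    u,v=w2px(g,p+[.08,.0,0])[0];x,y=int(u)-40,int(v)-40;print(n,x,y)
    L.append(cv2.resize(g['pixels'][y:y+80,x:x+80],(400,400),interpolation=cv2.INTER_CUBIC))
cv2.imwrite('pics/c6.png',np.hstack(L))
E
```

```text
[ 0.49059012 -0.27010557  0.0878797 ] [ 0.55506873  1.54134829 -0.22757479] [-0.02008836  0.11910937 -0.01457039]
top 382 124
scene 194 124
```

View pics/c6.png

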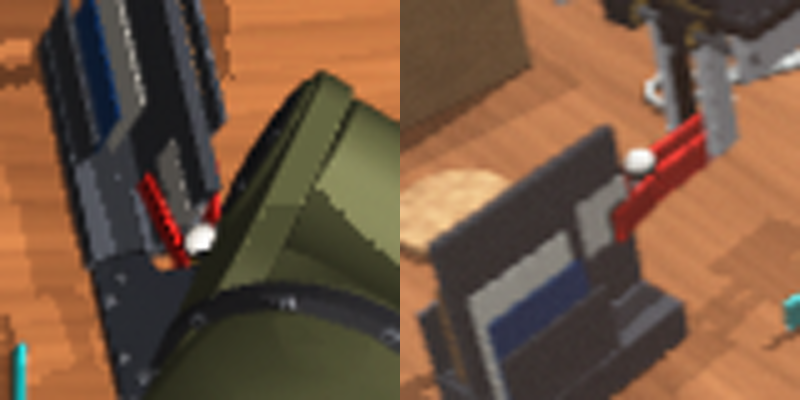

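The jaws straddle the panel at the band, with the tips past the edge by the predicted amount (scene crop: tip (615,220), edge (634,210)). Releasing.

Request:
play_rows(
  increments=[
    {"travel": [0, 0, 0], "yaw": 0},
    {"travel": [0, 0, 0], "yaw": 0},
    {"travel": [0, 0, 0], "yaw": 0},
    {"travel": [0, 0, 0], "yaw": 0},
    {"travel": [0, 0, 0], "yaw": 0},
    {"travel": [0, 0, 0], "yaw": 0},
    {"travel": [0, 0, 0], "yaw": 0},
    {"travel": [0, 0, 0], "yaw": 0},
    {"travel": [0, 0, 0], "yaw": 0},
    {"travel": [0, 0, 0], "yaw": 0},
  ],
  fingers=0.094,
)

```text
time: 14.97
position: [0.4907, -0.2701, 0.088]
tcp_rot: [0.997, 0.078, 0.0, 0.0]
force: [-0.1, -0.9, -0.7]
opening: 0.0846
gripper_force: 0.0
```

Request:
play_rows(
  increments=[
    {"travel": [0, 0, 0], "yaw": 0},
    {"travel": [0, 0, 0.01], "yaw": 0},
    {"travel": [0, 0, 0.03], "yaw": 0},
    {"travel": [0, 0, 0.055], "yaw": 0},
    {"travel": [0, 0, 0.08], "yaw": 0},
    {"travel": [-0.02, 0.02, 0.1], "yaw": 0},
    {"travel": [-0.05, 0.05, 0.12], "yaw": 0},
    {"travel": [-0.08, 0.085, 0.13], "yaw": 0},
    {"travel": [-0.1, 0.12, 0.14], "yaw": 0},
    {"travel": [-0.11, 0.15, 0.14], "yaw": 0},
  ],
)

```text
time: 15.8
position: [0.3793, -0.1195, 0.2299]
tcp_rot: [0.997, 0.078, 0.001, 0.001]
force: [0.9, 1.0, 0.7]
opening: 0.0943
gripper_force: 0.0
```

Request:
play_rows(
  increments=[
    {"travel": [-0.01, 0.03, 0], "yaw": 0},
    {"travel": [-0.01, 0.065, 0], "yaw": 0},
    {"travel": [-0.01, 0.1, 0], "yaw": 0},
    {"travel": [-0.01, 0.135, 0], "yaw": 0},
    {"travel": [-0.01, 0.17, 0], "yaw": 0},
    {"travel": [-0.01, 0.2, 0], "yaw": 0},
    {"travel": [-0.01, 0.2, 0], "yaw": 0},
  ],
)

```text
time: 16.38
position: [0.3702, 0.0835, 0.2288]
tcp_rot: [0.997, 0.08, 0.001, -0.0]
force: [-0.3, 0.4, -0.1]
opening: 0.0938
gripper_force: 0.0
```

```bash
python3 - <<'E'
from h import *
import pickle
st=r.get_state();p=np.array([.4906,-.2701,.0879]);print(st['position'],st['force'])
a=np.array([np.cos(.158),np.sin(.158),0])
L=[]
for n in('top','scene'):
    g=cam(n);pickle.dump(g,open(n+'7.pkl','wb'))
    u,v=w2px(g,p+[.07,.0,0])[0];x,y=int(u)-32,int(v)-32;print(n,x,y)
    print('dome,tip,tail pred',((w2px(g,[p+a*.05+[0,0,.0245],p+a*.096+[0,0,.0185],p-a*.014+[0,0,.0185]])-[x,y])*6.25).round())
    L.append(cv2.resize(g['pixels'][y:y+64,x:x+64],(400,400),interpolation=cv2.INTER_CUBIC))
cv2.imwrite('pics/c7.png',np.hstack(L))
E
```

```text
[0.37024437 0.08351195 0.22877845] [-0.33519382  0.41989451 -0.0849799 ]
top 390 136
dome,tip,tail pred [[203. 235.]
 [175. 135.]
 [234. 383.]]
scene 204 130
dome,tip,tail pred [[240. 154.]
 [176. 211.]
 [328. 102.]]
```

View pics/c7.png

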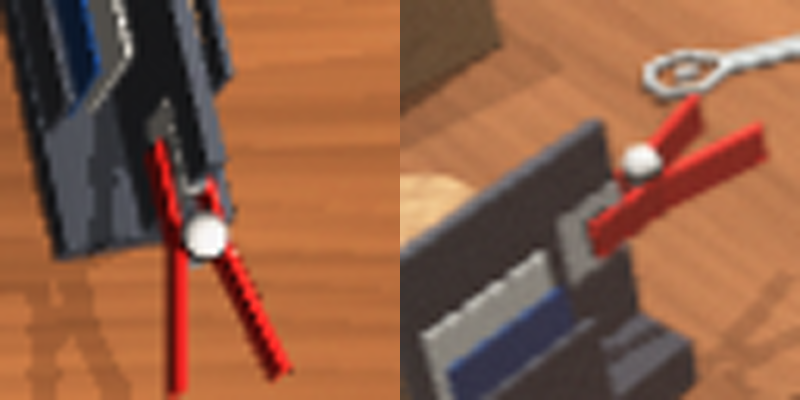

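The light is clipped on level with the lamp up. The dome is within 1 px of where it was predicted, the jaws are in the band, and the gripper is clear.

```bash
python3 -c "
from station import r
print(r.close_job())"
```

```text
the job is handed in; nothing more can be done
None
```

I handed the job in at about 16 s: the red light is clipped level, lamp up, on the rack panel's front edge within the white band, with the gripper clear. I didn't re-check the bystanders' positions afterwards, but the arm met no unexpected forces.

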